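# Open the filter bay of a bench dust collector

### The arm

A 6-joint arm with a two-finger parallel gripper is mounted at the origin on the work surface. World frame = base frame: x ahead of the robot, y to its left, z up, the work surface at z = 0. Lengths are in mm, angles in rad, forces in N, time in s.
With the tool pointing down it reaches from about 350 to 875 mm from the base axis. Payload 4.2 kg.
Tool frame: the origin (TCP) lies midway between the tips of the shut fingers; the grasp point (between the pads) lies 19 mm behind it; z points along the fingers, y is the line along which they close (so a half turn about z gives the same grasp; the last joint's range is limited). The gripper opens to 85 mm and grips with 20 to 120 N. Pads are 22 mm wide; open, the fingers measure 114 mm over their backs; the gripper's body (76 mm by 85 mm) begins 54 mm behind the grasp point. The pads swing forward as they close: fully open they stand 13 mm farther back than shut.
Start: joints at [-0.909, 0.385, 0.008, 0, -1.194, -0.259], TCP at [245.01, -574.951, 231.312] pointing down, gripper open.
Joint ranges: [-3.14, 3.14], [-1.21, 2.06], [-1.07, 1.41], [-3.16, 2.05], [-2.99, -0.16], [-3.1, 3.1]. Speed limits (rad/s): [2.79, 2.79, 3.14, 3.14, 3.14, 3.14].

### API

Orientations are given as a unit quaternion [x, y, z, w].
In Python, from bench import arm gives the robot as it stands. The module is installed in compiled form; this text tells all that it offers.
- The arm moves only by the shell command python3 -m handwheel 'ROWS' [OPENING]. ROWS is JSON, a list of rows, each an object of numbers: "x", "y", "z": the shift along the world's x, y, z each as a share of 20 cm, from -1 to 1; "ax", "ay", "az": the turn, a rotation vector about the world's x, y, z each as a share of 90 degrees, from -1 to 1. In form: [{"x": .., "y": .., "z": .., "ax": .., "ay": .., "az": ..}, ...]. A call has exactly 8 rows; each row shifts and turns the commanded pose from where the row before left it; what a row does not reach is not made up. A row lasts 1/10 s, in which the tool goes at most 50 mm and 8.59 degrees, less where a joint would pass 70% of its speed; a pose out of reach is approached as far as the arm can. A call with a number of a shift or a turn outside -1 to 1 is refused whole. A call with a gripper value outside its range is refused whole. OPENING is the opening, from -1 (shut) to 1 (fully open), set as the call begins (- or left out, the last holds). The fingers move at their own pace and stop on an object; the grip force is fixed at half the most. Time passes only in rows, so rows that do not move let the fingers close, or fill a call up. It gives the time, the measured TCP pose, the force, the opening and the grip force at its end, in the units of the state.
- arm.read_state(): the state, without advancing time (a new reading comes with each control period).
- arm.get_image(name): name is "scene" or "top" or "wrist"; returns the picture (480x640x3 uint8, red, green, blue); there is no depth.
- arm.camera_params(name): a dict with "K" (3x3 intrinsics, pixels), "position" and "orientation" of the camera in the world. Camera axes: x right, y down, z forward; pixel columns grow to the right and rows downward; lengths in mm; the calibration is good to about 2 mm. A picture is of the moment at which its call begins: read the wrist's pose just before it. camera_params takes no time and is no camera call; for the wrist camera it gives the pose at the moment of the call.
- arm.job_done(): hands the job in; it is judged then, once.
The state is a dict: "clock": time; "joints": joint angles; "joint_vel": joint speeds; "joint_efforts": joint torques, N m; "position": TCP position; "ee_rot": TCP orientation; "contact_force": force on the tool from outside, world axes, zero at the start; "wrist_torque": the same for the moment, N m; "gripper_width": finger opening in mm; "grasp_force": force on a finger pad.
Only numpy, scipy, OpenCV 4.12 (cv2) and the standard library are available. Lean on these libraries where they do the work, as an engineer would, in place of code of your own. Each camera call takes 0.05 s, during which the arm holds its last target. There are 200 camera calls.

### The job

Open the filter bay of the dust collector on the workbench: with a fingertip press the yellow snap tab at the front of the filter lid down until the lid unlocks, and with the tab held in push the unlocked lid straight back along its slide until it is out from under both side rails, the filter is fully uncovered and the tab has sprung up again. The lid is only pushed, never lifted or tipped; leave it lying flat on the deck behind the filter, leave the other things on the bench where they are, and take your hand away.

Things in the scene. Friction and masses are not known exactly. Their poses are not given: they have to be found in the camera images.
- collector: Grey bench dust collector, 325 long (x) x 160 wide (y), fixed. Origin: at bench height under its middle; x points from its front (tab, filter bay, x = -160) to its back, z up. Along its top runs a slide 124 wide, floor at z = 85, side walls 18 thick up to z = 95.5. It ends at a fan housing (front face x = 118, top z = 115). Suction port (58 diameter) sticks 34 out low on its -y side.
- deck (a point): Middle of the slide floor behind the filter bay (85 above the bench), where the lid is to lie; axes as the collector's. The flat deck reaches from 78 in front of this point (where the bay opening, 96 long x 80 wide, ends) to 78 behind it (fan housing). It has no rails, only the slide's side walls.
- rail_end (a point): Back end of the hold-down rails, on the lid's middle line, at their top (10.5 above the slide floor). The two rails run 102 forward from here (-x), one along each side wall, reaching 13 inwards over the lid's edge flanges; underside 6.5 above the floor. Axes as the collector's.
- lid: Off-white louvred filter lid, a loose plate 128 long (x) x 120 wide (y), 10 thick, with thin edge flanges under the rails, about 0.24 kg. Origin: centre of its underside; axes as the collector's. Locked it lies at x = -80, z = 85 in the collector's frame. Pushed back (+x; 2 to 10 N) it is clear of the rails, and the tab springs up, after 114; after 134 it meets the fan housing.
- tab_pad (a point): Centre of the top of the yellow snap tab at the lid's front: flat pad 36 long (x) x 56 wide (y), level with the lid's top (95 above the bench), with a locking ear to each side. Moves straight down up to 6; 1.5 N to start, 4.5 N fully in. Up, its ears butt on the rails' front ends and lock the lid (2 play); pressed over 4, they pass under the rails, which keep it down until the lid is clear.
- lid_push (a point): Middle of the upright front face (60 wide, 12 high) of the thumb stop across the lid straight behind the tab pad, 20 behind the pad's centre: the face to push (+x of the lid). This point is 6 above the lid's top; the stop's back slopes away.
- tab (a joint): How far the snap tab is pressed in: 0 up, 0.006 m fully in, about 0.004 while the rails keep it down.
- earmuffs: Yellow ear defenders with a black headband lying on the bench, about 180 x 170 x 70 high. Leave alone. Origin: at bench height between the cups.
- bowl: Dark green bowl, 112 across, 55 high. Leave alone. Origin: centre of its underside.
- sanding_block: Cork sanding block with yellow paper, 110 x 64 x 33 high. Leave alone. Origin: centre of its underside.
- bentwood_box: Round open box of bent pale wood, 148 across, 58 high. Leave alone. Origin: centre of its underside.
Not all that is in view belongs to the job. Of the things like the lid, leave any that is turquoise; of the rest the smaller one is meant.

How it is judged (in metres and radians):
On the way, in this order (a step that is already met when the one before it is completed fails the run):
1. the snap tab is pressed in while the lid is still in its locked place (value of joint tab above 0.0034 m and x of lid in the frame of collector below -0.068 m), for 0.05 s.
2. the unlocked lid is pushed back until it is out from under the rails (x of lid in the frame of collector above 0.033 m), for 0.1 s.
At the end, for the whole second after the job is handed in: The lid lies at rest and flat (within 0.04 rad, 3 mm in height) on the deck, pushed back at least 113 mm and so clear of both rails and of the filter bay; the tab is up again (within 1.5 mm); every bystander is within 20 mm of where it was (x of lid in the frame of collector above 0.033 m and z of lid in the frame of collector between 0.082 and 0.088 m and angle between lid's own z axis and vertical below 0.04 rad and value of joint tab below 0.0015 m and linear speed of lid below 0.01 m/s and distance of each of earmuffs, bowl, sanding_block, bentwood_box from where it was at the start of the episode below 0.02 m); the robot touches nothing.
It fails at once if the lid is lifted (more than 10 mm) or tipped (more than 0.15 rad) (z of lid in the frame of collector above 0.095 m or angle between lid's own z axis and vertical above 0.15 rad).
It fails at once if a bystander is moved by 20 mm or more (not (distance of earmuffs from where it was at the start of the episode below 0.02 m) or not (distance of bowl from where it was at the start of the episode below 0.02 m) or not (distance of sanding_block from where it was at the start of the episode below 0.02 m) or not (distance of bentwood_box from where it was at the start of the episode below 0.02 m)).
It also fails if it takes over 35 s, if anything falls off the work surface, if the arm or the gripper's body presses on something with over 40 N, if the wrist force passes 120 N, or if a joint passes its speed limit or range.

## Working session

There is one attempt and no reset: what is moved stays moved. The work goes in short steps, Python scripts to look and compute and a shell command to move; the robot and the scene stay as the last step left them, time stands still between calls to the robot, and variables do not carry over. Pictures are saved under pics/ and viewed, at most 10 in all, crops included, and the job is handed in when it is done.

```bash
mkdir -p pics
cat > h.py <<'E'
import numpy as np, cv2
from bench import arm
from scipy.spatial.transform import Rotation as R
def snap(n,f):
    p=arm.camera_params(n); im=arm.get_image(n); cv2.imwrite(f,im[:,:,::-1]); 
    np.savez(f[:-4]+'.npz',K=np.array(p['K']),p=np.array(p['position']),q=np.array(p['orientation']))
    return im
def cast(f,uv,z):
    d=np.load(f[:-4]+'.npz'); uv=np.atleast_2d(np.array(uv,float))
    r=np.c_[uv,np.ones(len(uv))]@np.linalg.inv(d['K']).T
    q=d['q']; M=R.from_quat(q).as_matrix() if q.size==4 else q
    r=r@M.T; return d['p']+r*((z-d['p'][2])/r[:,2])[:,None]
E
python3 - <<'E'
from h import *
snap('top','pics/top.png');snap('scene','pics/scene.png')
for n in('top','scene'):print(arm.camera_params(n))
print(arm.read_state())
E
```

```text
{'K': array([[467.90685848,   0.        , 318.7533505 ],
       [  0.        , 467.90685848, 239.76890713],
       [  0.        ,   0.        ,   1.        ]]), 'position': array([ 349.51389586,   22.13147492, 1043.43347362]), 'orientation': array([-0.6833518 ,  0.7215989 , -0.07915597,  0.07784391])}
{'K': array([[527.89680698,   0.        , 320.99781491],
       [  0.        , 527.89680698, 237.20658917],
       [  0.        ,   0.        ,   1.        ]]), 'position': array([1371.4542135 ,  500.26237764,  757.36525774]), 'orientation': array([ 0.45192469,  0.76706866, -0.39205473, -0.2316524 ])}
{'clock': 0.1, 'joints': array([-9.09378360e-01,  3.85466885e-01,  6.76669255e-03, -4.16833724e-04,
       -1.19401749e+00, -2.58635865e-01]), 'joint_vel': array([ 6.51336192e-04, -1.79491835e-03,  1.95578559e-03,  2.33579128e-03,
       -5.84639999e-04,  6.18555992e-05]), 'joint_efforts': array([-6.44721204e-04, -3.93317771e+01,  1.88928902e+01,  4.19793740e+00,
       -2.57624757e-03,  9.26406386e-06]), 'position': array([ 244.81306129, -574.48887094,  230.34303427]), 'ee_rot': array([-1.99957049e-01,  9.79804173e-01,  9.46813740e-04, -2.52929826e-04]), 'contact_force': array([-0.81360966, -0.99685511,  0.04889851]), 'wrist_torque': array([ 0.04395027,  0.02165005, -0.05175216]), 'grasp_force': 0.0, 'gripper_width': 85.31789331712561}
```

View pics/top.png

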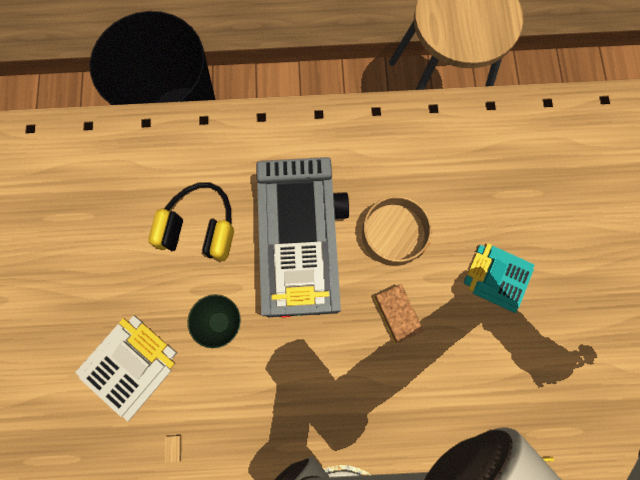

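View pics/scene.png

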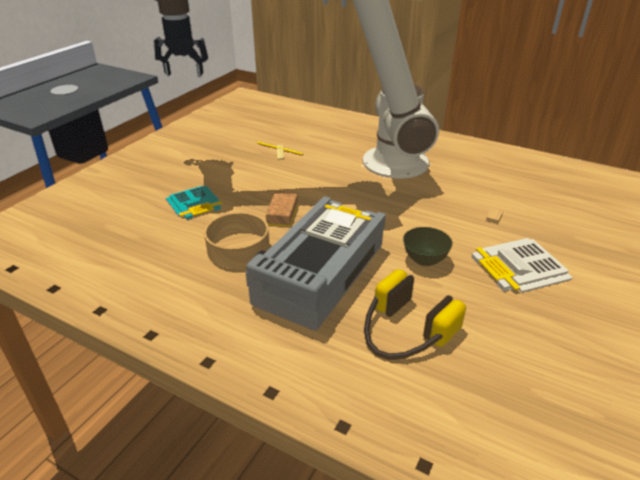

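The top view shows three things like the lid:
- the off-white lid with its yellow tab in the grey collector, at (300,275)
- a larger off-white lid loose on the bench, at (125,368)
- a turquoise lid, at (500,277)

I choose the one in the collector: it isn't turquoise and is the smaller of the other two. Its tab is at about (300,296), facing the robot.

Run:
```python
from h import *
im=cv2.imread('pics/top.png'); c=im[150:325,240:360]
cv2.imwrite('pics/crop.png',cv2.resize(c,None,fx=3.4,fy=3.4,interpolation=cv2.INTER_CUBIC))
hsv=cv2.cvtColor(im,cv2.COLOR_BGR2HSV)
m=cv2.inRange(hsv,(22,150,140),(35,255,255));m[:, :265]=0;m[:,340:]=0;m[:280]=0;m[312:]=0
n,l,s,ce=cv2.connectedComponentsWithStats(m);i=1+s[1:,4].argmax();print(s[i],ce[i])
print('tab',cast('pics/top.png',ce[i],95))
# front/back outline: white lid
w=cv2.inRange(hsv,(0,0,150),(180,70,255));w[:, :265]=0;w[:,340:]=0;w[:235]=0;w[312:]=0
n,l,s,ce=cv2.connectedComponentsWithStats(w);i=1+s[1:,4].argmax()
r=cv2.minAreaRect(np.argwhere(l==i)[:,::-1].astype(np.float32));print(r);print(cast('pics/top.png',cv2.boxPoints(r),95))
```

```text
[272 286  57  20 611] [300.17184943 295.24386252]
tab [[451.0544945   58.26768188  95.        ]]
((298.818359375, 267.1159973144531), (49.606300354003906, 48.95268249511719), 86.05481719970703)
[[560.09442897 110.41223712  95.        ]
 [561.68484956   8.84595931  95.        ]
 [458.57606298   7.61703381  95.        ]
 [457.14171496 106.81238044  95.        ]]
```

View pics/crop.png

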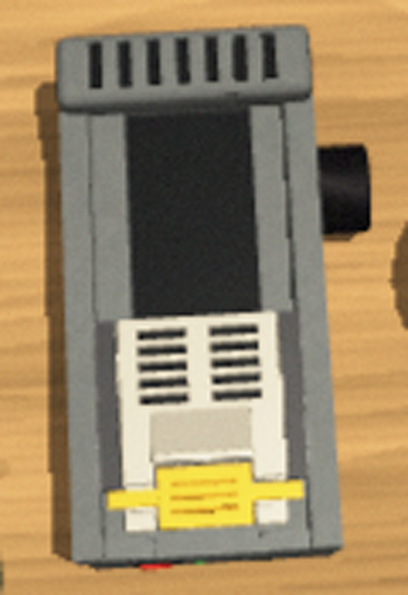

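The crop confirms the choice. The yellow pad is at crop (205,497), with the thumb stop just behind it at (200,435) and the dark filter bay/deck behind the lid. Next I get the yaw and move over it.

Run:
```python
from h import *
f=lambda u,v,z:cast('pics/top.png',[240+u/3.4,150+v/3.4],z)[0]
for a,b in [((128,113,85),(138,318,85)),((250,110,85),(263,312,85)),((60,105,95.5),(76,555,95.5)),((304,105,95.5),(338,548,95.5)),((107,500,94),(303,490,94)),((118,320,95),(277,312,95)),((61,108,115),(306,100,115))]:
    d=f(*a)-f(*b);print(f(*a)[:2],f(*b)[:2],np.degrees(np.arctan2(d[1],d[0])))
s=arm.read_state();print(R.from_quat(s['ee_rot']).as_matrix().round(3),s['position'])
```

```text
[696.10179183  96.32085123] [562.53518445  94.7690035 ] 0.6656628193260229
[693.81237904  18.82778476] [562.09042971  17.58481529] 0.5406448326683571
[699.98053949 138.05961659] [419.11243708 135.67598907] 0.4862371946294076
[691.46908678 -15.20904283] [414.81296493 -18.97657702] 0.780212142290394
[450.65633643 116.52079457] [ 4.50247689e+02 -3.92082022e-01] 89.79973385966467
[559.73379799 106.24597115] [559.40344609   9.09610998] 89.80517010787602
[690.78653599 135.10853693] [687.61247205 -15.8631509 ] 88.79557762110207
[[-0.92  -0.392 -0.001]
 [-0.392  0.92   0.002]
 [ 0.     0.002 -1.   ]] [ 244.81306129 -574.48887094  230.34303427]
```

```bash
python3 -m handwheel '[{"x":0.065,"y":0.198},{"x":0.065,"y":0.198},{"x":0.065,"y":0.198},{"x":0.065,"y":0.198},{"x":0.065,"y":0.198},{"x":0.065,"y":0.198},{"x":0.065,"y":0.198},{"x":0.065,"y":0.198}]' -1
python3 -m handwheel '[{"x":0.065,"y":0.198,"az":-0.083},{"x":0.065,"y":0.198,"az":-0.083},{"x":0.065,"y":0.198,"az":-0.084},{"x":0.065,"y":0.198},{"x":0.065,"y":0.198},{"x":0.065,"y":0.198},{"x":0.065,"y":0.198},{"x":0}]'
python3 - <<'E'
from h import *
s=arm.read_state();print(s['clock'],s['position'],R.from_quat(s['ee_rot']).as_matrix().round(3),s['contact_force'])
snap('wrist','pics/w1.png')
E
```

```text
0.1 [ 244.81306129 -574.48887094  230.34303427] [[-0.92  -0.392 -0.001]
 [-0.392  0.92   0.002]
 [ 0.     0.002 -1.   ]] [-0.81360966 -0.99685511  0.04889851]invalid input at $[0]: expected keys x, y, z, ax, ay, az
invalid input at $[0]: expected keys x, y, z, ax, ay, az
```

View pics/w1.png

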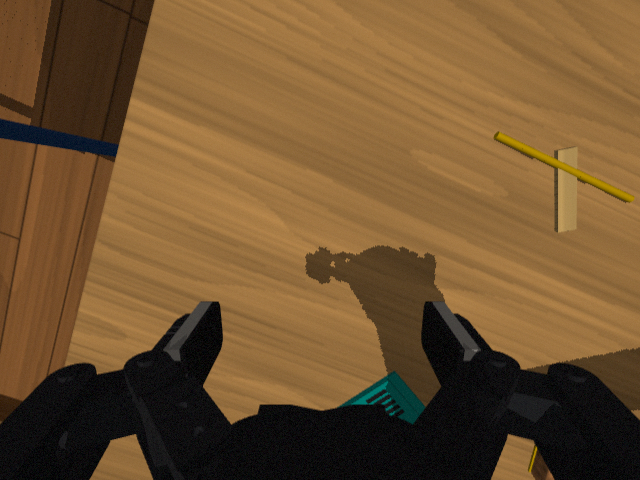

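The picture is from the start pose: the arm didn't move because every row needs all six keys. It shows bare bench, the turquoise lid at (385,395) and the open fingers. I retype the rows in full.

```bash
python3 -m handwheel '[{"x":0.065,"y":0.198,"z":0,"ax":0,"ay":0,"az":0},{"x":0.065,"y":0.198,"z":0,"ax":0,"ay":0,"az":0},{"x":0.065,"y":0.198,"z":0,"ax":0,"ay":0,"az":0},{"x":0.065,"y":0.198,"z":0,"ax":0,"ay":0,"az":0},{"x":0.065,"y":0.198,"z":0,"ax":0,"ay":0,"az":0},{"x":0.065,"y":0.198,"z":0,"ax":0,"ay":0,"az":0},{"x":0.065,"y":0.198,"z":0,"ax":0,"ay":0,"az":0},{"x":0.065,"y":0.198,"z":0,"ax":0,"ay":0,"az":0}]' -1
python3 -m handwheel '[{"x":0.065,"y":0.198,"z":0,"ax":0,"ay":0,"az":-0.083},{"x":0.065,"y":0.198,"z":0,"ax":0,"ay":0,"az":-0.083},{"x":0.065,"y":0.198,"z":0,"ax":0,"ay":0,"az":-0.084},{"x":0.065,"y":0.198,"z":0,"ax":0,"ay":0,"az":0},{"x":0.065,"y":0.198,"z":0,"ax":0,"ay":0,"az":0},{"x":0.065,"y":0.198,"z":0,"ax":0,"ay":0,"az":0},{"x":0.065,"y":0.198,"z":0,"ax":0,"ay":0,"az":0},{"x":0,"y":0,"z":0,"ax":0,"ay":0,"az":0}]'
python3 - <<'E'
from h import *
s=arm.read_state();print(s['clock'],s['position'],R.from_quat(s['ee_rot']).as_matrix().round(3),s['contact_force'])
snap('wrist','pics/w2.png')
E
```

```text
clock: 0.95
position: [349.0, -256.5, 231.2]
ee_rot: [-0.2, 0.98, 0.0, 0.0]
contact_force: [1.3, 0.6, -0.1]
gripper_width: 0.0
grasp_force: 0.0
clock: 1.75
position: [439.2, 14.7, 231.3]
ee_rot: [-0.021, 1.0, 0.0, 0.0]
contact_force: [-0.3, -0.7, -1.2]
gripper_width: 0.2
grasp_force: 0.0
1.75 [439.24482846  14.69904439 231.25319585] [[-0.999 -0.041  0.001]
 [-0.041  0.999  0.   ]
 [-0.001  0.    -1.   ]] [-0.28557877 -0.71763938 -1.16071292]
```

View pics/w2.png

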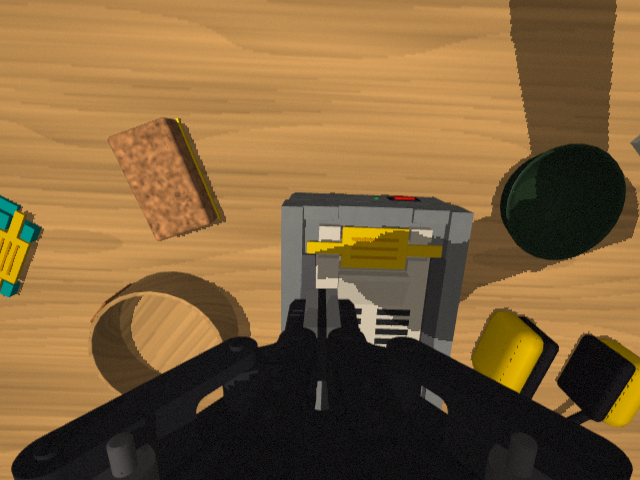

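The wrist view shows the yellow pad at about (375,249), spanning 342–408 by 228–270, with ears at 306 and 442. The thumb stop is behind it at (378,285) and the shut fingers are left of the pad.

Run:
```python
from h import *
c=lambda *p:cast('pics/w2.png',p,95).round(1)
print(c((342,228),(405,230),(408,270),(341,267)),c((375,249)),c((306,247),(442,251)))
```

```text
[[436.8  31.8  95. ]
 [436.4  85.1  95. ]
 [472.3  91.7  95. ]
 [471.8  33.   95. ]] [[454.2  61.2  95. ]] [[454.8   2.   95. ]
 [453.7 119.   95. ]]
```

```bash
python3 -m handwheel '[{"x":0.03,"y":0.113,"z":0,"ax":0,"ay":0,"az":-0.01},{"x":0.03,"y":0.112,"z":0,"ax":0,"ay":0,"az":-0.01},{"x":0,"y":0,"z":-0.15,"ax":0,"ay":0,"az":0},{"x":0,"y":0,"z":-0.15,"ax":0,"ay":0,"az":0},{"x":0,"y":0,"z":-0.15,"ax":0,"ay":0,"az":0},{"x":0,"y":0,"z":-0.1,"ax":0,"ay":0,"az":0},{"x":0,"y":0,"z":-0.08,"ax":0,"ay":0,"az":0},{"x":0,"y":0,"z":0,"ax":0,"ay":0,"az":0}]'
python3 - <<'E'
from h import *
snap('wrist','pics/w3.png')
E
```

```text
clock: 2.6
position: [447.9, 54.5, 103.3]
ee_rot: [-0.001, 1.0, -0.001, -0.003]
contact_force: [-0.4, -0.7, 1.3]
gripper_width: 0.0
grasp_force: 0.0
```

View pics/w3.png

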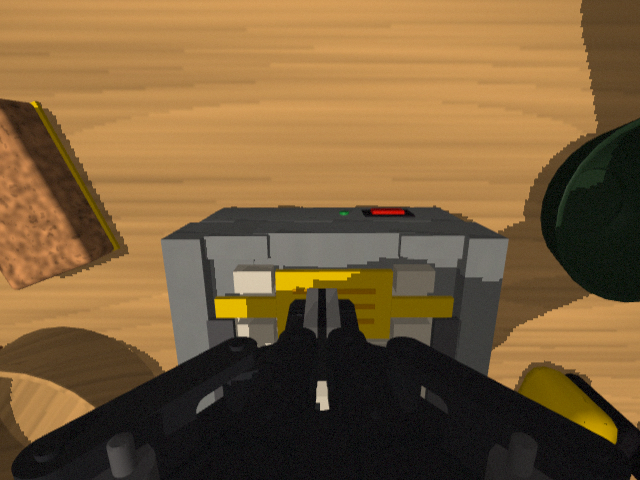

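The tip sits at about (323,295) over the pad, whose centre is at column 334, so it is about 5 mm off in y. I correct that and press gently.

```bash
python3 -m handwheel '[{"x":0.01,"y":0.025,"z":0,"ax":0,"ay":0,"az":0},{"x":0,"y":0,"z":-0.01,"ax":0,"ay":0,"az":0},{"x":0,"y":0,"z":-0.01,"ax":0,"ay":0,"az":0},{"x":0,"y":0,"z":-0.01,"ax":0,"ay":0,"az":0},{"x":0,"y":0,"z":-0.01,"ax":0,"ay":0,"az":0},{"x":0,"y":0,"z":-0.01,"ax":0,"ay":0,"az":0},{"x":0,"y":0,"z":0,"ax":0,"ay":0,"az":0},{"x":0,"y":0,"z":0,"ax":0,"ay":0,"az":0}]'
```

```text
clock: 3.45
position: [451.8, 61.2, 95.3]
ee_rot: [-0.002, 1.0, -0.0, -0.0]
contact_force: [1.1, 0.5, -0.1]
gripper_width: 0.1
grasp_force: 0.0
```

```bash
python3 -m handwheel '[{"x":0,"y":0,"z":-0.005,"ax":0,"ay":0,"az":0},{"x":0,"y":0,"z":-0.005,"ax":0,"ay":0,"az":0},{"x":0,"y":0,"z":-0.005,"ax":0,"ay":0,"az":0},{"x":0,"y":0,"z":-0.005,"ax":0,"ay":0,"az":0},{"x":0,"y":0,"z":0,"ax":0,"ay":0,"az":0},{"x":0,"y":0,"z":0,"ax":0,"ay":0,"az":0},{"x":0,"y":0,"z":0,"ax":0,"ay":0,"az":0},{"x":0,"y":0,"z":0,"ax":0,"ay":0,"az":0}]'
```

```text
clock: 4.25
position: [451.9, 61.2, 91.4]
ee_rot: [-0.002, 1.0, 0.0, 0.0]
contact_force: [-0.7, 0.1, 4.2]
gripper_width: -0.4
grasp_force: 1.6
```

```bash
python3 -m handwheel '[{"x":0,"y":0,"z":-0.005,"ax":0,"ay":0,"az":0},{"x":0,"y":0,"z":0,"ax":0,"ay":0,"az":0},{"x":0,"y":0,"z":0,"ax":0,"ay":0,"az":0},{"x":0,"y":0,"z":0,"ax":0,"ay":0,"az":0},{"x":0,"y":0,"z":0,"ax":0,"ay":0,"az":0},{"x":0,"y":0,"z":0,"ax":0,"ay":0,"az":0},{"x":0,"y":0,"z":0,"ax":0,"ay":0,"az":0},{"x":0,"y":0,"z":0,"ax":0,"ay":0,"az":0}]'
python3 - <<'E'
from h import *
for i in range(4):
  arm.get_image('top');s=arm.read_state();print(s['position'].round(1),s['contact_force'].round(1))
E
```

```text
clock: 5.05
position: [451.9, 61.2, 90.4]
ee_rot: [-0.002, 1.0, 0.0, 0.0]
contact_force: [-0.3, 0.0, 3.4]
gripper_width: 0.2
grasp_force: 1.8
[451.9  61.3  90.4] [-1.5  0.2  3.4]
[451.9  61.3  90.4] [ 0.4 -0.5  3.6]
[451.9  61.2  90.4] [-0.2 -0.5  3.3]
[451.9  61.2  90.3] [0.5 0.8 3.6]
```

Force 3.5 N means about 4 mm in, so I press 1.4 mm more and then start pushing back.

```bash
python3 -m handwheel '[{"x":0,"y":0,"z":-0.005,"ax":0,"ay":0,"az":0},{"x":0,"y":0,"z":-0.002,"ax":0,"ay":0,"az":0},{"x":0,"y":0,"z":0,"ax":0,"ay":0,"az":0},{"x":0,"y":0,"z":0,"ax":0,"ay":0,"az":0},{"x":0.02,"y":0,"z":0,"ax":0,"ay":0,"az":0},{"x":0.02,"y":0,"z":0,"ax":0,"ay":0,"az":0},{"x":0.02,"y":0,"z":0,"ax":0,"ay":0,"az":0},{"x":0,"y":0,"z":0,"ax":0,"ay":0,"az":0}]'
python3 -m handwheel '[{"x":0.02,"y":0,"z":0,"ax":0,"ay":0,"az":0},{"x":0.02,"y":0,"z":0,"ax":0,"ay":0,"az":0},{"x":0.02,"y":0,"z":0,"ax":0,"ay":0,"az":0},{"x":0,"y":0,"z":0,"ax":0,"ay":0,"az":0},{"x":0,"y":0,"z":0,"ax":0,"ay":0,"az":0},{"x":0,"y":0,"z":0,"ax":0,"ay":0,"az":0},{"x":0,"y":0,"z":0,"ax":0,"ay":0,"az":0},{"x":0,"y":0,"z":0,"ax":0,"ay":0,"az":0}]'
python3 - <<'E'
from h import *
snap('scene','pics/s2.png');im=cv2.imread('pics/s2.png')[180:330,230:400]
cv2.imwrite('pics/s2c.png',cv2.resize(im,None,fx=4,fy=4,interpolation=cv2.INTER_CUBIC))
E
```

```text
clock: 6.05
position: [462.0, 60.3, 89.0]
ee_rot: [-0.002, 1.0, -0.001, -0.002]
contact_force: [-5.6, -0.8, 10.7]
gripper_width: -0.4
grasp_force: 5.3
clock: 6.85
position: [474.0, 60.3, 89.0]
ee_rot: [-0.002, 1.0, -0.001, -0.002]
contact_force: [-5.3, -1.5, 9.5]
gripper_width: 0.1
grasp_force: 4.8
```

View pics/s2c.png

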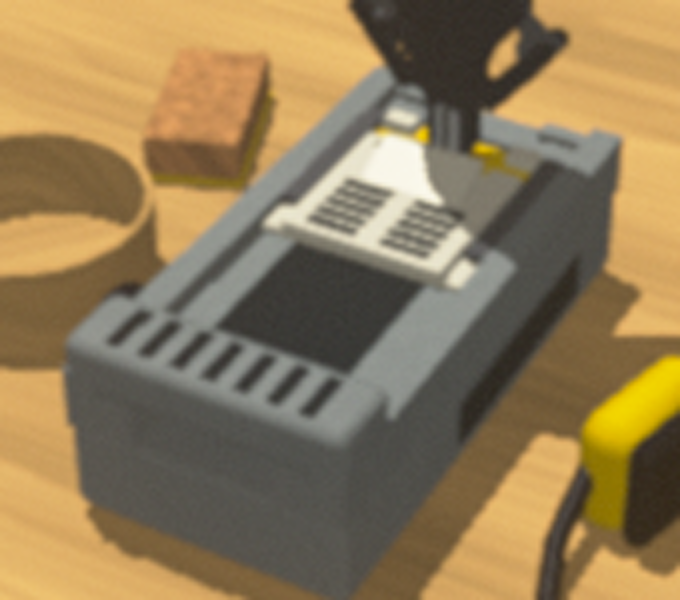

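The lid is moving: its back edge sticks out past the rails. The force down shows the tab is bottomed, so I ease up 1 mm and keep pushing.

```bash
python3 -m handwheel '[{"x":0.02,"y":0,"z":0.004,"ax":0,"ay":0,"az":0},{"x":0.025,"y":0,"z":0,"ax":0,"ay":0,"az":0},{"x":0.025,"y":0,"z":0,"ax":0,"ay":0,"az":0},{"x":0.025,"y":0,"z":0,"ax":0,"ay":0,"az":0},{"x":0.025,"y":0,"z":0,"ax":0,"ay":0,"az":0},{"x":0.025,"y":0,"z":0,"ax":0,"ay":0,"az":0},{"x":0.025,"y":0,"z":0,"ax":0,"ay":0,"az":0},{"x":0.025,"y":0,"z":0,"ax":0,"ay":0,"az":0}]'
python3 -m handwheel '[{"x":0.025,"y":0,"z":0,"ax":0,"ay":0,"az":0},{"x":0.025,"y":0,"z":0,"ax":0,"ay":0,"az":0},{"x":0.025,"y":0,"z":0,"ax":0,"ay":0,"az":0},{"x":0.025,"y":0,"z":0,"ax":0,"ay":0,"az":0},{"x":0.025,"y":0,"z":0,"ax":0,"ay":0,"az":0},{"x":0.025,"y":0,"z":0,"ax":0,"ay":0,"az":0},{"x":0.025,"y":0,"z":0,"ax":0,"ay":0,"az":0},{"x":0,"y":0,"z":0,"ax":0,"ay":0,"az":0}]'
python3 - <<'E'
from h import *
snap('wrist','pics/w4.png')
E
```

```text
clock: 7.7
position: [513.6, 60.7, 89.4]
ee_rot: [-0.002, 1.0, -0.001, -0.002]
contact_force: [-6.0, 0.1, 6.9]
gripper_width: 0.3
grasp_force: 4.1
clock: 8.5
position: [549.7, 60.9, 89.5]
ee_rot: [-0.002, 1.0, -0.0, -0.001]
contact_force: [-2.4, -1.2, 5.1]
gripper_width: -0.1
grasp_force: 3.5
```

View pics/w4.png

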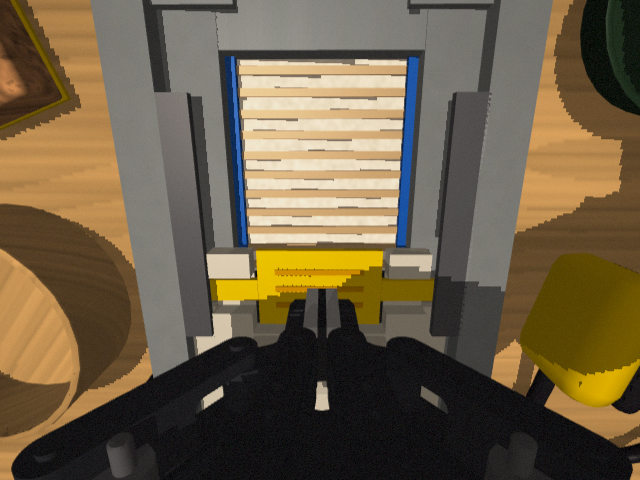

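The filter is nearly uncovered and the lid is square in the slide. The pad spans (257–382, 250–323) with the tip on it, and the rails' back ends are at row 335. I compute how far the lid has come.

Run:
```python
from h import *
print(cast('pics/w4.png',[(257,250),(382,250),(382,323)],90).round(1), cast('pics/w4.png',[(208,249),(431,249)],95).round(1),cast('pics/w4.png',[(195,335),(437,335)],95.5).round(1),cast('pics/w3.png',[(276,270),(392,270)],95).round(1))
```

```text
[[524.   32.5  90. ]
 [523.8  87.3  90. ]
 [559.6  89.2  90. ]] [[522.   12.9  95. ]
 [521.7 107.   95. ]] [[562.9   3.4  95.5]
 [562.5 113.4  95.5]] [[434.8  32.9  95. ]
 [434.6  87.9  95. ]]
```

```bash
python3 -m handwheel '[{"x":0.025,"y":0,"z":0,"ax":0,"ay":0,"az":0},{"x":0.025,"y":0,"z":0,"ax":0,"ay":0,"az":0},{"x":0.025,"y":0,"z":0,"ax":0,"ay":0,"az":0},{"x":0.025,"y":0,"z":0,"ax":0,"ay":0,"az":0},{"x":0.025,"y":0,"z":0,"ax":0,"ay":0,"az":0},{"x":0.025,"y":0,"z":0,"ax":0,"ay":0,"az":0},{"x":0.02,"y":0,"z":0,"ax":0,"ay":0,"az":0},{"x":0,"y":0,"z":0,"ax":0,"ay":0,"az":0}]'
python3 -m handwheel '[{"x":0,"y":0,"z":0,"ax":0,"ay":0,"az":0},{"x":0,"y":0,"z":0.015,"ax":0,"ay":0,"az":0},{"x":0,"y":0,"z":0.015,"ax":0,"ay":0,"az":0},{"x":-0.01,"y":0,"z":0.02,"ax":0,"ay":0,"az":0},{"x":-0.02,"y":0,"z":0.1,"ax":0,"ay":0,"az":0},{"x":0,"y":0,"z":0.2,"ax":0,"ay":0,"az":0},{"x":0,"y":0,"z":0.2,"ax":0,"ay":0,"az":0},{"x":0,"y":0,"z":0,"ax":0,"ay":0,"az":0}]'
python3 - <<'E'
from h import *
snap('wrist','pics/w5.png')
E
```

```text
clock: 9.35
position: [583.7, 60.9, 89.4]
ee_rot: [-0.002, 1.0, -0.0, -0.001]
contact_force: [-2.6, -0.6, 5.4]
gripper_width: 0.3
grasp_force: 3.6
clock: 10.15
position: [581.6, 62.3, 206.5]
ee_rot: [-0.003, 1.0, 0.002, 0.007]
contact_force: [0.4, 0.7, -0.2]
gripper_width: 0.2
grasp_force: 0.0
```

View pics/w5.png

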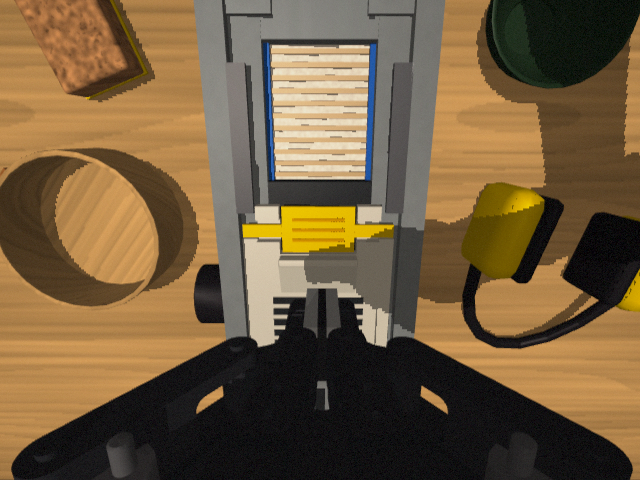

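The filter is fully uncovered. The ears, at row 230, are behind the rail ends at row 213, and the pad front is at row 206. I check the travel and whether the tab is up.

```bash
python3 - <<'E'
from h import *
print(cast('pics/w5.png',[(281,206),(355,206),(281,253),(355,253),(243,224),(393,224)],95).round(1),cast('pics/w5.png',[(240,213),(398,213)],95.5).round(1))
E
python3 -m handwheel '[{"x":0,"y":0,"z":0.1,"ax":0,"ay":0,"az":0},{"x":0,"y":0,"z":0.1,"ax":0,"ay":0,"az":0},{"x":0,"y":0,"z":0,"ax":0,"ay":0,"az":0},{"x":0,"y":0,"z":0,"ax":0,"ay":0,"az":0},{"x":0,"y":0,"z":0,"ax":0,"ay":0,"az":0},{"x":0,"y":0,"z":0,"ax":0,"ay":0,"az":0},{"x":0,"y":0,"z":0,"ax":0,"ay":0,"az":0},{"x":0,"y":0,"z":0,"ax":0,"ay":0,"az":0}]'
```

```text
[[558.2  32.   95. ]
 [557.9  87.7  95. ]
 [595.6  30.9  95. ]
 [595.3  89.   95. ]
 [572.2   2.5  95. ]
 [571.8 117.3  95. ]] [[563.6   0.9  95.5]
 [563.1 120.4  95.5]]
clock: 11.0
position: [577.7, 61.2, 239.2]
ee_rot: [-0.002, 1.0, -0.0, -0.0]
contact_force: [0.6, 0.3, -0.4]
gripper_width: -0.2
grasp_force: 0.0
```

```bash
python3 -c "
from bench import arm
print(arm.job_done())"
```

```text
the job is handed in; nothing more can be done
None
```

I pressed the tab in and pushed the lid back about 122 mm, past both rails, so the filter is uncovered and the tab looks up again; the arm is clear, and I handed the job in at about 11 s with no verdict returned.

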